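# Find and release the latched key on the filler's valve bank

## Task

One of the four push-push keys on the filler's valve bank has been left latched down, holding its nozzle open. With the fingertips, tap all four keys lightly one after the other, from the left end of the row to the right, to feel which one sits low, without pushing any of them so far that it clicks; then press the low one fully in and let go, so that it springs up and all four keys stand at the same height. Pick nothing up, and leave the bottles and loose parts round the bank where they are.

Things in the scene. Friction and masses are not known exactly. Their poses are not given: they have to be found in the camera images.
- valve_bank: valve bank of the filler: fixed grey box, aluminium deck 50 mm above the worktop, 125 (x) x 236 mm (y). Origin on the worktop under its centre; +x away from the robot, +y along the row to the left; yaw up to 0.3 rad. Four keys along y, 50 mm apart, 16 mm in front of its centre. Behind, 45 mm from the key centres, a manifold 20 mm above the deck, its outlets up to 88 mm above the worktop
- place_1 (a point): key place 1 of the row, the leftmost: the point on the deck (50 mm above the worktop) under the centre of the key that sits there; fixed to the bank
- place_2 (a point): key place 2 of the row, the second from the left: the point on the deck (50 mm above the worktop) under the centre of the key that sits there; fixed to the bank
- place_3 (a point): key place 3 of the row, the third from the left: the point on the deck (50 mm above the worktop) under the centre of the key that sits there; fixed to the bank
- place_4 (a point): key place 4 of the row, the rightmost: the point on the deck (50 mm above the worktop) under the centre of the key that sits there; fixed to the bank
- key_a_top (a point): centre of the level top face of a grey key, 33 mm (across the row) x 25 mm (along it), on a 38 x 30 mm skirt. The four keys are identical; which sits at which place varies: match them by x and y. The top stands 15 mm above the deck when up, about 9.8 mm when latched, 5.5 mm at the stop; it moves straight down
- key_a (a joint): travel of that key, m, downward: 0 up, 0.0052 latched, 0.0095 stop. Push-push latch; spring about 2 N to start a raised key, 5 N to start a latched one, 7 N at the stop, more if struck faster than 30 mm/s. Pressed less than 8 mm from the top position it springs back to where it was; pressed to the stop and let go, a raised key latches and a latched one springs up
- key_b_top (a point): centre of the level top face of a grey key, 33 mm (across the row) x 25 mm (along it), on a 38 x 30 mm skirt. The four keys are identical; which sits at which place varies: match them by x and y. The top stands 15 mm above the deck when up, about 9.8 mm when latched, 5.5 mm at the stop; it moves straight down
- key_b (a joint): travel of that key, m, downward: 0 up, 0.0052 latched, 0.0095 stop. Push-push latch; spring about 2 N to start a raised key, 5 N to start a latched one, 7 N at the stop, more if struck faster than 30 mm/s. Pressed less than 8 mm from the top position it springs back to where it was; pressed to the stop and let go, a raised key latches and a latched one springs up
- key_c_top (a point): centre of the level top face of a grey key, 33 mm (across the row) x 25 mm (along it), on a 38 x 30 mm skirt. The four keys are identical; which sits at which place varies: match them by x and y. The top stands 15 mm above the deck when up, about 9.8 mm when latched, 5.5 mm at the stop; it moves straight down
- key_c (a joint): travel of that key, m, downward: 0 up, 0.0052 latched, 0.0095 stop. Push-push latch; spring about 2 N to start a raised key, 5 N to start a latched one, 7 N at the stop, more if struck faster than 30 mm/s. Pressed less than 8 mm from the top position it springs back to where it was; pressed to the stop and let go, a raised key latches and a latched one springs up
- key_d_top (a point): centre of the level top face of a grey key, 33 mm (across the row) x 25 mm (along it), on a 38 x 30 mm skirt. The four keys are identical; which sits at which place varies: match them by x and y. The top stands 15 mm above the deck when up, about 9.8 mm when latched, 5.5 mm at the stop; it moves straight down
- key_d (a joint): travel of that key, m, downward: 0 up, 0.0052 latched, 0.0095 stop. Push-push latch; spring about 2 N to start a raised key, 5 N to start a latched one, 7 N at the stop, more if struck faster than 30 mm/s. Pressed less than 8 mm from the top position it springs back to where it was; pressed to the stop and let go, a raised key latches and a latched one springs up
- filled_bottle: bottle, amber glass with a white plug, 29 mm across, 63 mm tall, standing beside the left end of the valve bank; origin under its centre; not to be disturbed
- union_nut: stainless union nut, 34 x 39 mm, 18 mm high, lying flat near the left end of the bank; origin under its centre; not to be disturbed
- empty_bottle: open amber glass bottle, 29 mm across, 59 mm tall, standing beside the right end of the bank; origin under its centre; not to be disturbed
- screw_cap: black screw cap, 23 mm across, 14 mm high, beside the right end of the bank; origin under its centre; not to be disturbed
- spare_nozzle: spare filling nozzle with a round ribbed nut, 125 mm long, 30 mm thick, lying behind the bank; origin under its centre; not to be disturbed

How it is judged (in metres and radians):
On the way, in this order (a step that is already met when the one before it is completed fails the run):
1. the leftmost key is tapped with the fingers, while the latched key is still down (value of joint key_a above 0.004 m and ((horizontal distance between key_a_top and place_1 below 0.012 m and contact force between the fingers and key_a above 0.3 N) or (horizontal distance between key_b_top and place_1 below 0.012 m and contact force between the fingers and key_b above 0.3 N) or (horizontal distance between key_c_top and place_1 below 0.012 m and contact force between the fingers and key_c above 0.3 N) or (horizontal distance between key_d_top and place_1 below 0.012 m and contact force between the fingers and key_d above 0.3 N))), for 0.05 s.
2. the second key is tapped with the fingers, while the latched key is still down (value of joint key_a above 0.004 m and ((horizontal distance between key_a_top and place_2 below 0.012 m and contact force between the fingers and key_a above 0.3 N) or (horizontal distance between key_b_top and place_2 below 0.012 m and contact force between the fingers and key_b above 0.3 N) or (horizontal distance between key_c_top and place_2 below 0.012 m and contact force between the fingers and key_c above 0.3 N) or (horizontal distance between key_d_top and place_2 below 0.012 m and contact force between the fingers and key_d above 0.3 N))), for 0.05 s.
3. the third key is tapped with the fingers, while the latched key is still down (value of joint key_a above 0.004 m and ((horizontal distance between key_a_top and place_3 below 0.012 m and contact force between the fingers and key_a above 0.3 N) or (horizontal distance between key_b_top and place_3 below 0.012 m and contact force between the fingers and key_b above 0.3 N) or (horizontal distance between key_c_top and place_3 below 0.012 m and contact force between the fingers and key_c above 0.3 N) or (horizontal distance between key_d_top and place_3 below 0.012 m and contact force between the fingers and key_d above 0.3 N))), for 0.05 s.
4. the rightmost key is tapped with the fingers, while the latched key is still down (value of joint key_a above 0.004 m and ((horizontal distance between key_a_top and place_4 below 0.012 m and contact force between the fingers and key_a above 0.3 N) or (horizontal distance between key_b_top and place_4 below 0.012 m and contact force between the fingers and key_b above 0.3 N) or (horizontal distance between key_c_top and place_4 below 0.012 m and contact force between the fingers and key_c above 0.3 N) or (horizontal distance between key_d_top and place_4 below 0.012 m and contact force between the fingers and key_d above 0.3 N))), for 0.05 s.
5. the latched key has been pressed in and has sprung up (value of joint key_a below 0.0015 m), for 0.2 s.
At the end, for the whole second after the job is handed in: All four keys are up (each within 1.5 mm of its top position) (value of joint each of key_a, key_b, key_c, key_d below 0.0015 m); the robot touches nothing.
It fails at once if a key that was up is pressed 8 mm or more, so far that it catches (value of joint any of key_b, key_c, key_d above 0.008 m).
It fails at once if a bottle, cap, nut or nozzle beside the bank is moved by more than 15 mm (distance of any of filled_bottle, union_nut, empty_bottle, screw_cap, spare_nozzle from where it was at the start of the episode above 0.015 m).
It also fails if it takes over 48 s, if anything falls off the work surface, if the arm or the gripper's body presses on something with over 40 N, if the wrist force passes 120 N, or if a joint passes its speed limit or range.

## Robot

A 6-joint arm with a two-finger parallel gripper is mounted at the origin on a cart in front of the work surface, level with it; the furniture and walls round the work are solid. World frame = base frame: x ahead of the robot, y to its left, z up, the work surface at z = 0. Lengths are in mm, angles in rad, forces in N, time in s.
With the tool pointing down it reaches from about 350 to 975 mm from the base axis. Payload 7.1 kg.
Tool frame: the origin (TCP) lies on the front face of the gripper's body, between the roots of the fingers; the fingertips stand 80 mm ahead of it and the grasp point (between the pads) lies 61 mm ahead of it (env.tips_ahead is the distance from the TCP to the fingertips, in mm); z points along the fingers, y is the line along which they close (so a half turn about z gives the same grasp; the last joint's range is limited). The gripper opens to 88 mm and grips with 3 to 60 N. Pads are 20 mm wide; open, the fingers measure 115 mm over their backs; the gripper's body (75 mm by 178 mm) begins 61 mm behind the grasp point.
Start: joints at [1.277, 0.423, 1.63, -0, 1.089, -0.019], TCP at [169.565, 601.542, 302.675] pointing down, gripper open.
Joint ranges: [-3, 3], [-0.9, 2.11], [0.09, 2.58], [-1.31, 4.45], [0.11, 2.69], [-2.54, 2.54]. Speed limits (rad/s): [2.39, 2.39, 3.01, 3.14, 3.14, 3.14].

## Interface

Orientations are given as a unit quaternion [x, y, z, w].
In Python, from station import env, set_gripper, viewer, workorder gives the robot as it stands. Calls block until the motion is done:
- env.reach(position, orientation): joint-space move of the TCP to a pose.
- env.move_l(position, rot=None, rate=150, f_stop=None): straight line of the TCP; rot=None keeps the orientation; rate is the mean speed in mm/s. With f_stop (N) it stops when the force on the tool has changed by that much, and returns True; else False.
- env.move_joints(angles): joint-space move.
- set_gripper(opening): finger opening in mm; the grip force is fixed at half the most; returns when the fingers have stopped.
- env.hold(seconds).
- env.ik(position, orientation): joint angles nearest the present ones, or None.
- env.read_state(): the state.
- viewer.camera(name): name is "side" or "top"; returns the picture (480x640x3 uint8, blue, green, red); there is no depth.
- viewer.camera_params(name): a dict with "fx", "fy", "cx", "cy" (pixels), "pose" (4x4, takes a point from camera to world coordinates). Camera axes: x right, y up, looking along -z (the intrinsics and any distortion apply to the point x, -y, -z); pixel columns grow to the right and rows downward; lengths in mm; the calibration is good to about 2 mm. A picture is of the moment at which its call begins. camera_params takes no time and is no camera call.
A pose or a line that the arm cannot do raises env.IKError and nothing moves.
- workorder.sign_off(): hands the job in; it is judged then, once.
The state is a dict: "time_s": time; "qpos": joint angles; "dq": joint speeds; "tau": joint torques, N m; "tool_pos": TCP position; "orientation": TCP orientation; "force": force on the tool from outside, world axes, zero at the start; "wrist_torque": the same for the moment, N m; "width": finger opening in mm; "grip_force": force on a finger pad.
Only numpy, scipy, OpenCV 4.12 (cv2) and the standard library are available. Lean on these libraries where they do the work, as an engineer would, in place of code of your own. Each camera call takes 0.05 s, during which the arm holds its last target. There are 200 camera calls.

## Working session

There is one attempt and no reset: what is moved stays moved. The work goes in short steps, each a Python script; the robot and the scene stay as the last script left them, time stands still between calls to the robot, and variables do not carry over. Pictures are saved under pics/ and viewed, at most 10 in all, crops included, and the job is handed in when it is done.

```bash
mkdir -p pics; ls
python3 - <<'E'
from station import env, viewer
import cv2
for n in("top","side"):
    cv2.imwrite(f"pics/{n}0.png",viewer.camera(n))
    p=viewer.camera_params(n);print(n,{k:v for k,v in p.items()})
s=env.read_state();print(s["time_s"],s["orientation"],s["force"],s["width"])
E
```

```text
pics
top {'fx': 617.124648020956, 'fy': 617.124648020956, 'cx': 318.8449250254929, 'cy': 241.79830353896855, 'pose': array([[-1.12818485e-02,  9.94716901e-01, -1.02034343e-01,
         4.20400201e+02],
       [-9.99761345e-01, -9.31193826e-03,  1.97621078e-02,
         1.64691922e+02],
       [ 1.87075651e-02,  1.02232945e-01,  9.94584563e-01,
         1.05470197e+03],
       [ 0.00000000e+00,  0.00000000e+00,  0.00000000e+00,
         1.00000000e+00]])}
side {'fx': 508.31608201678523, 'fy': 508.31608201678523, 'cx': 316.9946369080733, 'cy': 240.71233647137254, 'pose': array([[ 9.78223619e-01,  1.29754065e-01, -1.61995169e-01,
         3.78732228e+02],
       [-2.06981902e-01,  5.51963385e-01, -8.07771573e-01,
        -5.23009585e+02],
       [-1.53962435e-02,  8.23711299e-01,  5.66800363e-01,
         5.65837632e+02],
       [ 0.00000000e+00,  0.00000000e+00,  0.00000000e+00,
         1.00000000e+00]])}
0.1 [ 1.36965614e-01  9.90575549e-01 -7.02954611e-04 -9.09118604e-05] [ 0.36175219 -0.00242551  0.41734041] 88.01878695683948
```

View pics/top0.png

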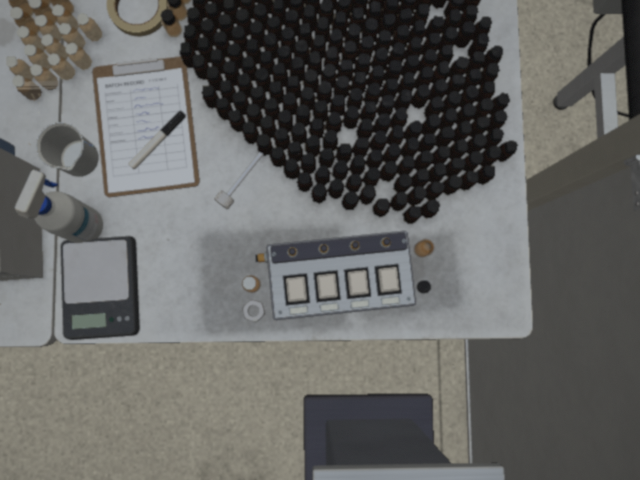

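View pics/side0.png

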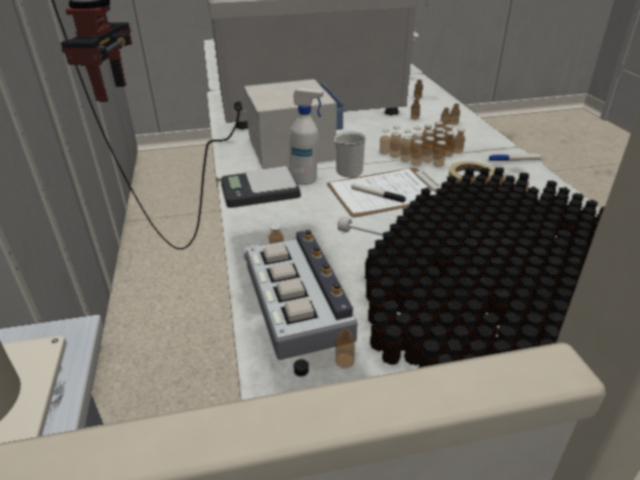

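The top view shows the bank with four pale key tops at about (297,288), (327,285), (358,282) and (388,280). The side view shows the same row, with the loose parts at both ends. Next I'll measure the key positions.

```bash
cat > h.py <<'E'
import numpy as np
from station import env, set_gripper, viewer, workorder
def ray(cam,u,v,z):
    p=viewer.camera_params(cam);T=p["pose"]
    d=T[:3,:3]@np.array([(u-p["cx"])/p["fx"],-(v-p["cy"])/p["fy"],-1]);o=T[:3,3]
    return o+d*(z-o[2])/d[2]
E
python3 - <<'E'
from h import *
import cv2
def keys(cam,box,z):
    u0,v0,u1,v1=box
    im=cv2.imread(f"pics/{cam}0.png")[v0:v1,u0:u1]
    b,g,r=[im[...,i].astype(int) for i in range(3)]
    m=((r-b>8)&(r>120)).astype(np.uint8)
    n,l,s,c=cv2.connectedComponentsWithStats(m)
    for i in range(1,n):
        if s[i,4]>100:
            cnt,_=cv2.findContours((l==i).astype(np.uint8),cv2.RETR_EXTERNAL,cv2.CHAIN_APPROX_NONE)
            uv=c[i]+[u0,v0]; box=cv2.boxPoints(cv2.minAreaRect(cnt[0]))+[u0,v0]
            W=[ray(cam,*q,z)[:2] for q in box]
            print(cam,s[i,4],uv.round(1),ray(cam,*uv,z).round(1),np.linalg.norm(np.diff(W,axis=0),axis=1)[:2].round(1))
    cv2.imwrite(f"pics/{cam}_c.png",cv2.resize(np.hstack([im,cv2.cvtColor(m*255,cv2.COLOR_GRAY2BGR)]),None,fx=2,fy=2))
keys("top",(260,225,430,325),65)
keys("side",(235,225,365,360),65)
# deck corners by eye, at z=50
for q in [(274,318),(414,305),(408,234),(268,247)]: print(ray("top",*q,50).round(1))
E
```

```text
top 241 [388.7 278.7] [461.3  33.5  65. ] [24.6 30.6]
top 255 [357.9 282. ] [456.5  83.2  65. ] [24.9 32. ]
top 249 [326.9 285.2] [452. 133.  65.] [25.  31.4]
top 233 [295.8 288.5] [447.2 182.7  65. ] [31.9 22.4]
side 229 [275.  250.5] [446.6 178.3  65. ] [38.9 32.3]
side 259 [282.3 270.1] [450.4 122.   65. ] [38.2 31.4]
side 307 [290.  286.1] [455.8  79.5  65. ] [38.5 32.3]
side 346 [298.7 306.8] [460.4  29.9  65. ] [38.1 31.2]
[400.5 218.5  50. ]
[418.8  -8.7  50. ]
[535.  -2.  50.]
[515.7 227.9  50. ]
```

```bash
python3 -c "
import cv2
a=cv2.imread('pics/top_c.png');b=cv2.imread('pics/side0.png')[225:360,235:365];b=cv2.resize(b,None,fx=2,fy=2)
cv2.imwrite('pics/v.png',cv2.copyMakeBorder(a,0,300-a.shape[0],0,0,0) if 0 else a)"
```

```text
(no output)
```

View pics/v.png

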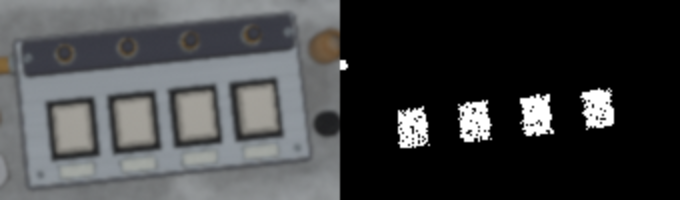

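Measured row: pitch 49.9 mm and top size about 25 x 31 mm, both as specified, with yaw about 0.094. In the side view key 2 looks low, because its ray at z=65 lands about 7 mm off the row. I'll go over key 1 and tap.

```bash
cat >> h.py <<'E'
from scipy.spatial.transform import Rotation as R
A,B=np.array([447.2,182.7]),np.array([461.3,33.5])
P=[A+(B-A)*i/3 for i in range(4)]
yaw=np.arctan2((B-A)[0],-(B-A)[1])
def quat(sg):
    y=sg*np.array([np.cos(yaw),np.sin(yaw),0]);z=np.array([0,0,-1.])
    return R.from_matrix(np.c_[np.cross(y,z),y,z]).as_quat()
T=env.tips_ahead
def tip(i,z): return [*P[i],z+T]
def tap(i,f=1.5,low=58.0):
    env.move_l(tip(i,74),rate=60)
    f0=env.read_state()["force"][2]
    hit=env.move_l(tip(i,low),rate=10,f_stop=f)
    env.hold(.15); s=env.read_state()
    print("key",i+1,hit,"tip z",round(s["tool_pos"][2]-T,2),"dF",round(s["force"][2]-f0,2),"xy",np.round(s["tool_pos"][:2],1),"t",s["time_s"])
E
python3 - <<'E'
from h import *
print(T,yaw)
q0=np.array(env.read_state()["qpos"]);best=None
for sg in(1,-1):
    q=env.ik(tip(0,110),quat(sg));print(sg,None if q is None else np.round(q,2))
    if q is not None and (best is None or abs(q[5])<abs(best[1][5])): best=(sg,q)
env.reach(tip(0,110),quat(best[0]))
set_gripper(0)
s=env.read_state();print(s["time_s"],s["width"],np.round(s["tool_pos"],1),np.round(s["force"],2))
tap(0)
env.move_l(tip(0,76),rate=60)
print(env.read_state()["time_s"])
E
```

```text
80.0 0.09422418069139687
1 [ 0.36  0.39  2.02 -0.    0.73  0.27]
-1 None
3.3083 0.5485709324463492 [447.2 182.7 190. ] [0.01 0.17 0.03]
key 1 True tip z 64.79 dF 3.25 xy [447.2 182.7] t 5.1583
5.5
```

Run:
```python
from h import *
for i in(1,2,3):
    env.move_l(tip(i,76),rate=100)
    tap(i)
    env.move_l(tip(i,76),rate=60)
print(env.read_state()["time_s"])
```

```text
key 2 True tip z 59.95 dF 4.58 xy [451.9 133. ] t 7.8
key 3 True tip z 64.81 dF 2.52 xy [456.6  83.2] t 10.225
key 4 True tip z 64.81 dF 3.12 xy [461.3  33.5] t 12.5667
12.9083
```

Key 2 sits low: contact at 59.95 mm, against 64.8 mm for the others. I'll press it to the stop, release it, and check with a light tap and a picture.

Run:
```python
from h import *
import cv2
env.move_l(tip(1,76),rate=100)
env.move_l(tip(1,62),rate=40)
hit=env.move_l(tip(1,54.5),rate=10,f_stop=18)
env.hold(.2);s=env.read_state();print(hit,s["tool_pos"][2]-T,s["force"][2])
env.move_l(tip(1,76),rate=25); env.hold(.3)
tap(1,low=61.5)
env.move_l(tip(1,76),rate=60)
env.move_l(tip(1,200),rate=150)
env.reach([300,420,300],quat(1));env.hold(.3)
a=viewer.camera("side")[215:335,225:345]
cv2.imwrite("pics/end.png",cv2.resize(a,None,fx=4,fy=4))
print(env.read_state()["time_s"])
```

```text
True 55.821809180248664 7.745882632902476
key 2 True tip z 64.87 dF 2.13 xy [451.8 132.9] t 17.9917
20.8917
```

View pics/end.png

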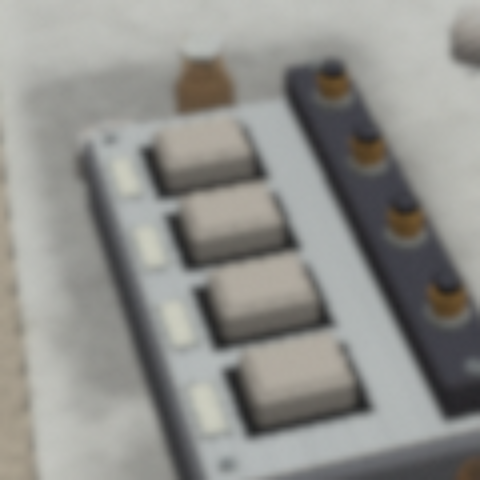

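The picture shows all four keys standing equally high, at crop positions (205,150), (232,220), (262,295) and (298,375). The bottle at the far end is still standing, and the arm is clear of the bank.

```bash
python3 -c "
from station import workorder; print(workorder.sign_off())"
```

```text
the job is handed in; nothing more can be done
None
```

I tapped all four keys from left to right and found the second one latched; after I pressed it fully in and let go, a light tap and a picture showed all four at the same height, and I handed the job in at about 21 s (no verdict was returned).

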